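# Roll-test two mixer spindles and reject the bent one

### The job

Take the yellow-handled presser and, bearing down lightly on the steel barrel from above (a few newtons, never more than 12 N, even where a barrel rises), roll each of the two spindles one full turn along the check plate, one after the other, leaving each where it has rolled to. One of them is bent and lifts as it turns. Set the presser back on its black mat, put the bent spindle in the red tray, leave the true one lying on the plate, and do not disturb the other things on the bench.

Things in the scene. Friction and masses are not known exactly. Their poses are not given: they have to be found in the camera images.
- spindle_a: one of two steel spindles that look alike, 160 mm long, lying along its x axis. Origin: on the collars' axis at mid-length. It rolls on two grey collars, 22 mm diameter, 14 mm wide, centred 65 mm either side of the origin; between them is a barrel 16 mm in diameter over the middle 90 mm. About 0.2 kg. A full turn carries it 69 mm, and a flat block pressed on its barrel 119 mm.
- spindle_b: the other spindle, same in size and look. One of the two (not told which) is bent: its barrel lies 2.5 mm off the collars' axis, so the barrel's top rises and falls 5 mm as it turns; the bow starts underneath, and let go it rolls by itself to bow-down. The barrel of the true one stays level, 19 mm above the plate at its top. Both axes are 11 mm above the plate.
- presser: hand presser, 0.2 kg: rubber-faced flat sole, 50 mm (its x) by 76 mm (its y), on a springy pad under a plate, and on it a yellow upright handle in the middle, 36 mm (x) by 18 mm (y), from 18 to 70 mm above the sole's underside. The pad gives 1 mm per 6 N, 4 mm at most. Origin: centre of the unloaded underside; z up. Grip the 18 mm; the sole fits between a spindle's collars.
- mat_top (a point): centre of the top of the black rubber mat, 130 x 130 mm, 4 mm thick, fixed on the bench, on which the presser stands at the start; z up
- plate_top (a point): centre of the top face of the flat dark steel check plate, 16 mm thick, fixed. Its y axis is the rolling direction (plate 360 mm long), its x axis runs across (170 mm) and the spindles lie along it, one near each end (about 130 mm from the centre). Blue stop strips 6 mm high, 8 mm wide, stand along both ends (y = +-172 to 180 mm). z up.
- tray: red open reject tray, 210 mm (its x) by 120 mm (its y), 26 mm high, walls and floor 4 mm, fixed. Origin: under its centre, on the bench; z up.
- tip_box: blue-topped box of pipette tips, 122 x 87 x 66 mm, origin under its centre; bystander
- beaker: red plastic beaker, 90 mm across, 100 mm tall, origin under its centre; bystander
- cap: orange screw cap, 36 mm across, 14 mm tall, origin under its centre; bystander
- marker: red marker pen with a black end, 145 x 13 x 13 mm, along its x axis, origin under its centre; bystander
Things that resemble listed ones, but are neither listed nor needed, are in the scene too. What is shaped like the spindle_b but brown or turquoise is not meant.

How it is judged:
By the outcome, as a careful person would: the job done as asked, in the order asked, and still so for the second after the job is handed in, with the robot touching nothing.
It also fails if it takes over 72 s, if anything falls off the work surface, if the arm or the gripper's body presses on something with over 40 N, if the wrist force passes 120 N, or if a joint passes its speed limit or range.

### The arm

A 6-joint arm with a two-finger parallel gripper is mounted at the origin on the work surface. World frame = base frame: x ahead of the robot, y to its left, z up, the work surface at z = 0. Lengths are in mm, angles in rad, forces in N, time in s.
With the tool pointing down it reaches from about 350 to 775 mm from the base axis. Payload 7.3 kg.
Tool frame: the origin (TCP) lies at the very end of the fingers, on their centre line; the grasp point (between the pads) lies 19 mm behind it (pinch_z is the distance from the TCP to the grasp point, in mm); z points along the fingers, y is the direction in which the jaws open and shut (so a half turn about z gives the same grasp; the last joint's range is limited). The gripper opens to 92 mm and grips with 3 to 60 N. Pads are 19 mm wide; open, the fingers measure 130 mm over their backs; the gripper's body (75 mm by 190 mm) begins 47 mm behind the grasp point.
Start: joints at [1.148, 0.342, 1.524, -0, 1.275, -0.146], TCP at [143.456, 505.04, 226.741] pointing down, gripper open.
Joint ranges: [-2.53, 2.53], [-0.77, 2.02], [0.04, 2.7], [-1, 4.14], [0.28, 2.66], [-3.11, 3.11]. Speed limits (rad/s): [2.57, 2.57, 3.14, 3.14, 3.14, 3.14].

### API

Orientations are given as [roll, pitch, yaw] about the fixed x, y, z axes, in that order (R = Rz(yaw) Ry(pitch) Rx(roll)).
In Python, from plant import * gives the robot as it stands.
- The arm moves only by the tool step_arm, never from a script. Its argument "moves" is one flat list of numbers, 7 for each row, row after row: the shift along the tool's x, y, z scaled (see below), then the turn, a rotation vector about the tool's x, y, z scaled (see below), then the closure, from -1 (fully open) to 1 (shut). A call has 1 to 8 rows; each row shifts and turns the pose as measured when the row begins, along the tool's axes as they then stand; what a row does not reach is not made up. The controller multiplies each number of a shift by 2 cm and each number of a turn by 4 degrees. A row lasts 1/12 s, in which the tool goes at most 41.7 mm and 7.16 degrees, less where a joint would pass 70% of its speed; a pose out of reach is approached as far as the arm can. A call with a number of a shift or a turn outside -1 to 1 is refused whole. A call with a gripper value outside its range is refused whole. The fingers move at their own pace and stop on an object; the grip force is fixed at half the most. Time passes only in rows, so rows that do not move let the fingers close. It gives the time, the measured TCP pose, the force and the opening at its end, in the units of the state.
- get_obs(): the state, without advancing time (a new reading comes with each control period).
- capture(name): name is "scene" or "top" or "wrist"; returns the picture (384x512x3 uint8, red, green, blue); there is no depth.
- get_calibration(name): a dict with "mtx" (3x3 intrinsics, pixels), "k1" (the pictures are not rectified: a ray, as slopes to the right and down, at radius r is drawn at 1 + k1 r^2 times it, then the intrinsics apply), "eye" and "orientation" of the camera in the world; the wrist camera has in their place "mount" (4x4, takes a point from camera to tool coordinates, whose origin is the TCP and whose axes are the flange's). Camera axes: x right, y down, z forward; pixel columns grow to the right and rows downward; lengths in mm; the calibration is good to about 2 mm. A picture is of the moment at which its call begins: read the wrist's pose just before it. get_calibration takes no time and is no camera call.
- close_job(): hands the job in, once; it reports no verdict.
The state is a dict: "time": time; "joint_positions": joint angles; "dq": joint speeds; "tau": joint torques, N m; "tool_pos": TCP position; "tcp_rot": TCP orientation; "contact_force": force on the tool from outside, world axes, zero at the start; "moment": the same for the moment, N m; "grip_width": finger opening in mm.
Only numpy, scipy, OpenCV 4.12 (cv2) and the standard library are available. Lean on these libraries where they do the work, as an engineer would, in place of code of your own. Each camera call takes 0.05 s, during which the arm holds its last target.

## Working session

There is one attempt and no reset: what is moved stays moved. The work goes in short steps, Python scripts to look and compute and a tool call to move; the robot and the scene stay as the last step left them, time stands still between calls to the robot, and variables do not carry over. Pictures are saved under pics/ and viewed, and the job is handed in when it is done.

Besides the shell and the picture viewer there is one more tool, called after "Call:" as name(argument=value, ...), one argument or row to a line, values as JSON. step_arm: Moves the arm, as the interface text tells. Shifts and turns lie within -1 to 1; 1 stands for 2 cm of shift or 4 degrees of turn. Its arguments: {"type":"object","properties":{"moves":{"type":"array"}},"required":["moves"]}

```bash
ls; mkdir -p pics
python3 - <<'E'
from plant import *
import cv2
print(get_obs())
for n in ("scene","top","wrist"):
    c=get_calibration(n); print(n,c)
    cv2.imwrite(f"pics/{n}0.png",capture(n)[:,:,::-1])
E
```

```text
pics
{'time': 0.0, 'joint_positions': array([ 1.14799816e+00,  3.42743560e-01,  1.52501984e+00, -9.75807164e-06,
        1.27537974e+00, -1.46025940e-01]), 'dq': array([ 2.27342026e-03, -7.24176033e-05, -4.94885251e-04,  3.04730675e-04,
       -9.29040341e-04,  2.70645430e-04]), 'tau': array([-3.94624039e-04, -4.31230259e+01, -2.44220066e+01,  7.17854965e-02,
        5.58582775e-02, -1.40252309e-04]), 'tool_pos': array([143.28469292, 504.64957525, 226.03315658]), 'tcp_rot': array([-3.14005731e+00, -2.16375849e-04,  2.86482310e+00]), 'contact_force': array([-0.15747222,  0.94193795, -0.02606767]), 'moment': array([-0.01532623,  0.0206356 ,  0.06465233]), 'grip_width': 91.8785195597528}
scene {'mtx': array([[389.17728585,   0.        , 255.40213358],
       [  0.        , 389.17728585, 196.48595333],
       [  0.        ,   0.        ,   1.        ]]), 'k1': -0.08640394551400214, 'eye': array([1211.29984559,  108.32637843,  695.11968758]), 'orientation': array([-2.338407  ,  0.00930409,  1.74814938])}
top {'mtx': array([[409.43684726,   0.        , 259.65106802],
       [  0.        , 409.43684726, 192.19956975],
       [  0.        ,   0.        ,   1.        ]]), 'k1': -0.008616599811046661, 'eye': array([ 386.43443478,  -15.71446486, 1127.30771797]), 'orientation': array([-2.9584393 ,  0.00560554, -1.579057  ])}
wrist {'mtx': array([[271.90008632,   0.        , 251.49855232],
       [  0.        , 271.90008632, 196.44872624],
       [  0.        ,   0.        ,   1.        ]]), 'k1': -0.05216994574660567, 'mount': array([[ 3.84448323e-04, -9.55953041e-01, -2.93519395e-01,
         7.95788722e+01],
       [ 9.99999665e-01,  1.55282592e-04,  8.04053608e-04,
         5.55913975e-01],
       [-7.23059040e-04, -2.93519605e-01,  9.55952780e-01,
        -1.59320696e+02],
       [ 0.00000000e+00,  0.00000000e+00,  0.00000000e+00,
         1.00000000e+00]])}
```

View pics/scene0.png

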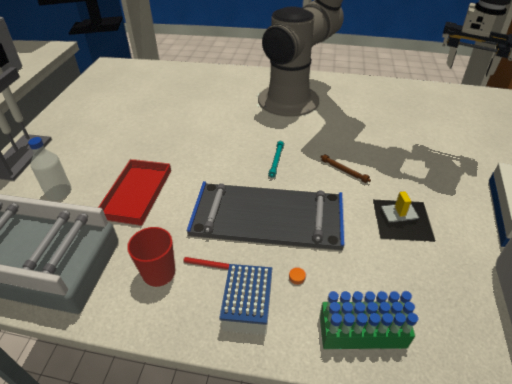

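View pics/top0.png

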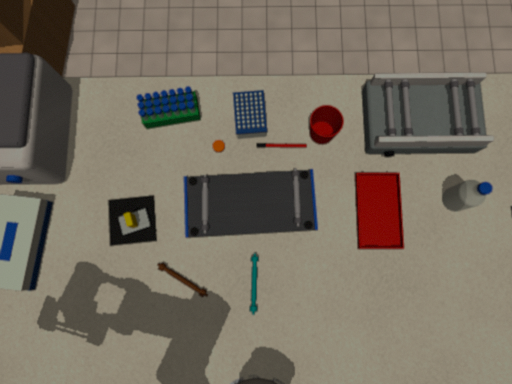

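View pics/wrist0.png

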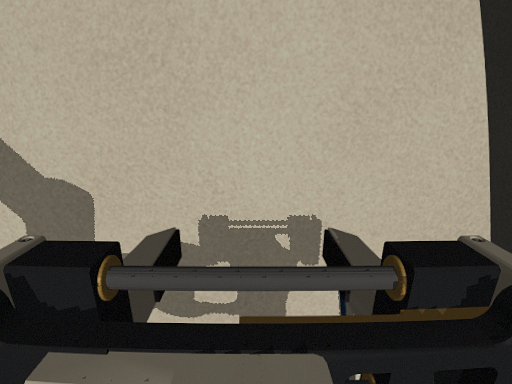

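```bash
cat > h.py <<'E'
from plant import *
import numpy as np, cv2
from scipy.spatial.transform import Rotation as Ro
def cam(n,obs=None):
    c=get_calibration(n)
    if 'eye' in c: return c,Ro.from_euler('xyz',c['orientation']).as_matrix(),np.array(c['eye'])
    o=obs or get_obs(); T=np.eye(4); T[:3,:3]=Ro.from_euler('xyz',o['tcp_rot']).as_matrix(); T[:3,3]=o['tool_pos']
    M=T@c['mount']; return c,M[:3,:3],M[:3,3]
def dist(c): return np.array([c['k1'],0,0,0,0.])
def rays(n,px,obs=None):
    c,R,e=cam(n,obs)
    u=cv2.undistortPoints(np.array(px,float).reshape(-1,1,2),c['mtx'],dist(c)).reshape(-1,2)
    return e,(R@np.c_[u,np.ones(len(u))].T).T
def onz(n,px,z,obs=None):
    e,d=rays(n,px,obs); return e+d*((z-e[2])/d[:,2])[:,None]
def proj(n,P,obs=None):
    c,R,e=cam(n,obs); q=(np.array(P,float).reshape(-1,3)-e)@R
    return cv2.projectPoints(q,np.zeros(3),np.zeros(3),c['mtx'],dist(c))[0].reshape(-1,2)
E
python3 - <<'E'
from h import *
im=cv2.imread('pics/top0.png')
cv2.imwrite('pics/top0a.png',cv2.resize(im[160:250,100:200],None,fx=6,fy=6,interpolation=cv2.INTER_CUBIC))
cv2.imwrite('pics/top0b.png',cv2.resize(im[160:250,175:325],None,fx=5,fy=5,interpolation=cv2.INTER_CUBIC))
im=cv2.imread('pics/scene0.png')
cv2.imwrite('pics/scene0a.png',cv2.resize(im[170:255,180:350],None,fx=4.5,fy=4.5,interpolation=cv2.INTER_CUBIC))
E
```

```text
(no output)
```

View pics/top0a.png

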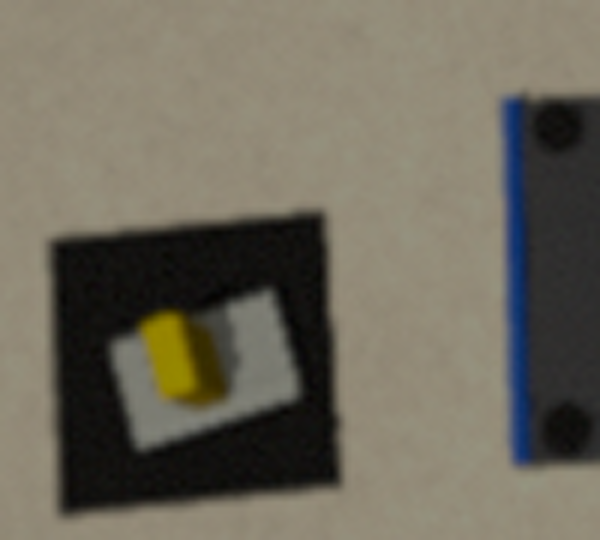

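View pics/top0b.png

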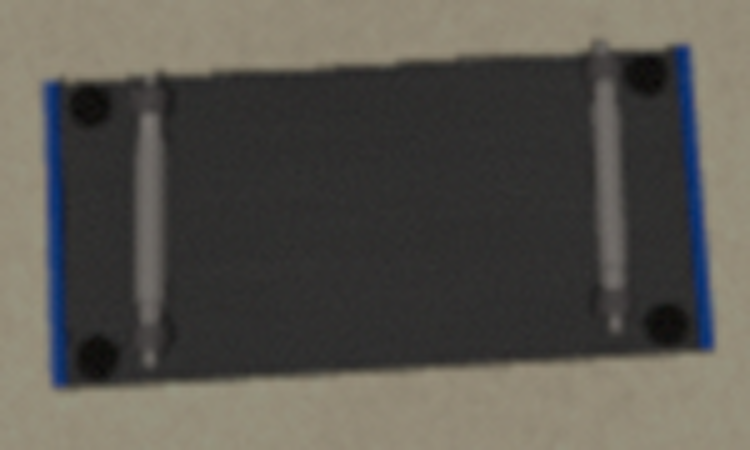

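View pics/scene0a.png

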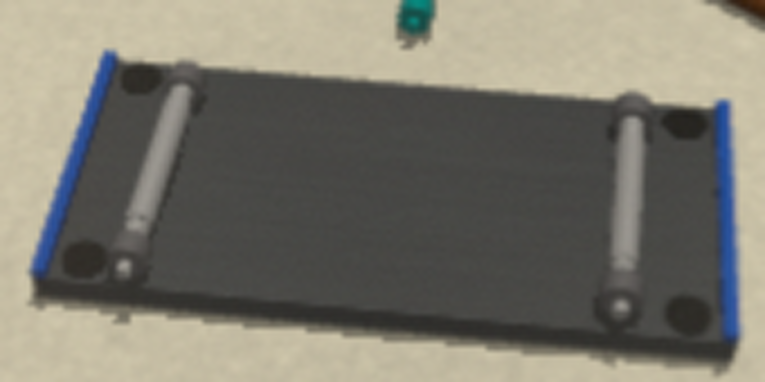

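```bash
cat > meas.py <<'E'
from h import *
im=cv2.imread('pics/top0.png'); hsv=cv2.cvtColor(im,cv2.COLOR_BGR2HSV)
def comps(m,box,z,name,mina=15):
    M=np.zeros(m.shape,np.uint8); x0,y0,x1,y1=box; M[y0:y1,x0:x1]=m[y0:y1,x0:x1]
    for c in cv2.findContours(M,cv2.RETR_EXTERNAL,cv2.CHAIN_APPROX_NONE)[0]:
        if cv2.contourArea(c)<mina: continue
        w=onz('top',c.reshape(-1,2),z)[:,:2].astype(np.float32)
        r=cv2.minAreaRect(w); m2=cv2.moments(c); 
        cen=onz('top',[[m2['m10']/m2['m00'],m2['m01']/m2['m00']]],z)[0]
        print(name,'rect c',np.round(r[0],1),'size',np.round(r[1],1),'ang',round(r[2],1),'mom',np.round(cen,1),cv2.boundingRect(c))
H,S,V=[hsv[...,i].astype(int) for i in range(3)]
blue=((H>100)&(H<130)&(S>150)).astype(np.uint8)
comps(blue,(175,160,325,250),22,'stop')
blk=(V<40).astype(np.uint8)
comps(blk,(100,185,165,255),4,'mat')
comps(((S<60)&(V>95)).astype(np.uint8),(112,203,154,240),17,'sole')
comps(((H>18)&(H<35)&(S>180)).astype(np.uint8),(112,203,154,240),50,'handle')
comps((((H<6)|(H>174))&(S>180)).astype(np.uint8),(345,160,415,260),26,'tray')
for b in ((198,165,215,240),(285,160,310,240)):
    comps(((V>78)).astype(np.uint8),b,32,'barrel')
print('sole top corners', onz('top',np.array([[108,342],[273,290],[302,400],[138,452]])/6+[100,160],14).round(1))
print('handle top corners', onz('top',np.array([[138,320],[180,310],[198,392],[164,398]])/6+[100,160],74).round(1))
print('spA ends', onz('top',np.array([[151,82],[150,362]])/5+[175,160],27).round(1))
print('spB ends', onz('top',np.array([[600,45],[616,328]])/5+[175,160],27).round(1))
pc=np.array([[44,84],[688,46],[714,348],[57,388]])/5+[175,160]
print('plate corners', onz('top',pc,20).round(1))
E
python3 meas.py
```

```text
stop rect c [554.4 190.3] size [163.2   5.5] ang 1.4 mom [554.8 190.3  22. ] (185, 177, 3, 60)
stop rect c [ 572.  -157.3] size [161.4   6.3] ang 2.7 mom [ 569.7 -157.4   22. ] (310, 170, 7, 59)
mat rect c [520.5 342.3] size [123.2 123.9] ang 5.5 mom [519.7 342.4   4. ] (109, 196, 47, 49)
sole rect c [514.7 333.6] size [48.5 75.4] ang 18.2 mom [511.7 329.   17. ] (119, 209, 30, 25)
handle rect c [517.9 333.3] size [45.2 26.4] ang 21.0 mom [517.6 333.6  50. ] (123, 211, 14, 16)
tray rect c [ 540.1 -333.6] size [119.9 202.7] ang 89.4 mom [ 537.8 -333.6   26. ] (356, 173, 47, 75)
barrel rect c [467.8 132.9] size [42.9  8. ] ang 89.5 mom [467.4 131.1  32. ] (198, 236, 17, 4)
barrel rect c [561.5 139.8] size [115.3  10.9] ang 0.9 mom [560.1 139.5  32. ] (202, 182, 5, 43)
barrel rect c [651.5 135.9] size [44.7 31.1] ang 89.4 mom [653.4 136.4  32. ] (198, 165, 17, 12)
barrel rect c [ 473.7 -110. ] size [64.4 24. ] ang 89.5 mom [ 472.2 -110.9   32. ] (285, 230, 25, 10)
barrel rect c [ 577.1 -110.4] size [113.2  13.3] ang 1.4 mom [ 576.2 -110.8   32. ] (294, 176, 6, 42)
barrel rect c [ 663.2 -114.8] size [66.5 31.2] ang 89.4 mom [ 665.3 -113.7   32. ] (285, 160, 25, 12)
sole top corners [[527.1 377.9  14. ]
 [550.5 303.3  14. ]
 [499.8 287.9  14. ]
 [476.8 361.5  14. ]]
handle top corners [[529.  344.2  74. ]
 [533.2 326.1  74. ]
 [497.5 316.6  74. ]
 [495.1 331.2  74. ]]
spA ends [[636.  138.4  27. ]
 [481.8 136.5  27. ]]
spB ends [[ 654.5 -109.4   27. ]
 [ 497.9 -114.2   27. ]]
plate corners [[ 637.   198.8   20. ]
 [ 655.2 -158.8   20. ]
 [ 487.3 -167.5   20. ]
 [ 468.8  187.5   20. ]]
```

Call:
step_arm(
  moves=[-1, -0.16, 0.2, 0, 0, 0, -1, -1, -0.16, 0.2, 0, 0, 0, -1, -1, -0.16, 0.2, 0, 0, 0, -1, -1, -0.16, 0.2, 0, 0, 0, -1, -1, -0.16, 0.2, 0, 0, 0, -1, -1, -0.16, 0.2, 0, 0, 0, -1, -1, -0.16, 0.2, 0, 0, 0, -1, -1, -0.16, 0.2, 0, 0, 0, -1],
)

```text
time: 0.82
tool_pos: [291.9, 434.8, 191.5]
tcp_rot: [-3.138, -0.003, 2.872]
contact_force: [0.6, 0.3, 1.0]
grip_width: 91.7
```

```bash
cat > to.py <<'E'
import sys
from h import *
# to.py x y z yawdeg(tool) [n rows]: remaining move in move units (total)
x,y,z,yw=map(float,sys.argv[1:5])
o=get_obs(); R=Ro.from_euler('xyz',o['tcp_rot'])
d=R.inv().apply(np.array([x,y,z])-o['tool_pos'])
Rt=Ro.from_euler('xyz',[np.pi,0,np.radians(yw)])
rv=np.degrees((R.inv()*Rt).as_rotvec())
print('t',round(o['time'],2),'pos',o['tool_pos'].round(1),'rpy',np.degrees(o['tcp_rot']).round(2),'F',o['contact_force'].round(1),'w',round(o['grip_width'],1))
print('shift units',(d/20).round(2),'turn units',(rv/4).round(2))
E
python3 to.py 514 331 110 -162.8
```

```text
t 0.82 pos [291.9 434.8 191.5] rpy [-1.7982e+02 -1.5000e-01  1.6457e+02] F [0.6 0.3 1. ] w 91.7
shift units [-12.1   -2.03   4.05] turn units [-0.03 -0.05 -8.16]
```

Call:
step_arm(
  moves=[-1, -0.17, 0.25, 0, 0, 0, -1, -1, -0.17, 0.25, 0, 0, 0, -1, -1, -0.17, 0.25, 0, 0, 0, -1, -1, -0.17, 0.25, 0, 0, 0, -1, -1, -0.17, 0.25, 0, 0, 0, -1, -1, -0.17, 0.25, 0, 0, 0, -1, -1, -0.17, 0.25, 0, 0, 0, -1, -1, -0.17, 0.25, 0, 0, 0, -1],
)

```text
time: 1.48
tool_pos: [444.9, 360.7, 146.9]
tcp_rot: [-3.135, -0.006, 2.872]
contact_force: [0.5, 0.5, 0.5]
grip_width: 92.0
```

Call:
step_arm(
  moves=[0, 0, 0.2, 0, 0, -1, -1, 0, 0, 0.2, 0, 0, -1, -1, 0, 0, 0.2, 0, 0, -1, -1, 0, 0, 0.2, 0, 0, -1, -1, 0, 0, 0.2, 0, 0, -1, -1, 0, 0, 0.2, 0, 0, -1, -1, 0, 0, 0.2, 0, 0, -1, -1, 0, 0, 0.2, 0, 0, -1, -1],
)

```text
time: 2.15
tool_pos: [448.5, 356.0, 109.4]
tcp_rot: [-3.137, -0.013, -2.835]
contact_force: [0.0, 0.2, -0.0]
grip_width: 91.6
```

```bash
python3 to.py 514 331 110 -162.8
python3 - <<'E'
from h import *
o=get_obs(); cv2.imwrite('pics/w1.png',capture('wrist')[:,:,::-1])
E
```

```text
t 2.15 pos [448.5 356.  109.4] rpy [-179.73   -0.77 -162.45] F [ 0.   0.2 -0. ] w 91.6
shift units [-2.74 -2.18 -0.06] turn units [-0.07 -0.19  0.09]
```

View pics/w1.png

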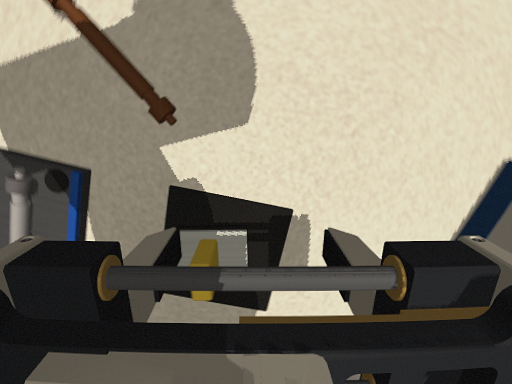

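Call:
step_arm(
  moves=[-0.9, -0.73, 0, 0, 0, 0, -1, -0.9, -0.73, 0, 0, 0, 0, -1, -0.9, -0.73, 0, 0, -0.19, 0, -1, 0, 0, 0, 0, 0, 0, -1],
)

```text
time: 2.53
tool_pos: [513.1, 330.1, 106.6]
tcp_rot: [-3.136, -0.005, -2.833]
contact_force: [-0.1, -0.5, -0.5]
grip_width: 91.7
```

```bash
python3 to.py 514 331 110 -162.8
python3 - <<'E'
from h import *
o=get_obs(); cv2.imwrite('pics/w2.png',capture('wrist')[:,:,::-1])
E
```

```text
t 2.53 pos [513.1 330.1 106.6] rpy [-179.67   -0.27 -162.33] F [-0.1 -0.5 -0.5] w 91.7
shift units [-0.05  0.03 -0.17] turn units [-0.08 -0.07  0.12]
```

View pics/w2.png

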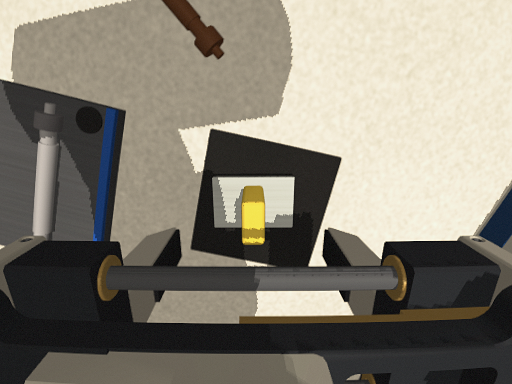

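Run:
```python
from h import *
im=cv2.imread('pics/w2.png')
cv2.imwrite('pics/w2a.png',cv2.resize(im[150:280,180:330],None,fx=4.5,fy=4.5))
p=onz('wrist',[[212,177],[295,177],[294,227]],20); print(p.round(1), np.linalg.norm(p[0]-p[1]),np.linalg.norm(p[2]-p[1]), 'sole centre',(p[0]+p[2])/2)
print('angle',np.degrees(np.arctan2(*(p[1]-p[0])[[1,0]])))
```

```text
[[500.4 288.9  20. ]
 [476.9 362.2  20. ]
 [524.2 378.7  20. ]] 76.94136287424521 50.08009927203993 sole centre [512.29920644 333.80708861  20.        ]
angle 107.75447473439075
```

View pics/w2a.png

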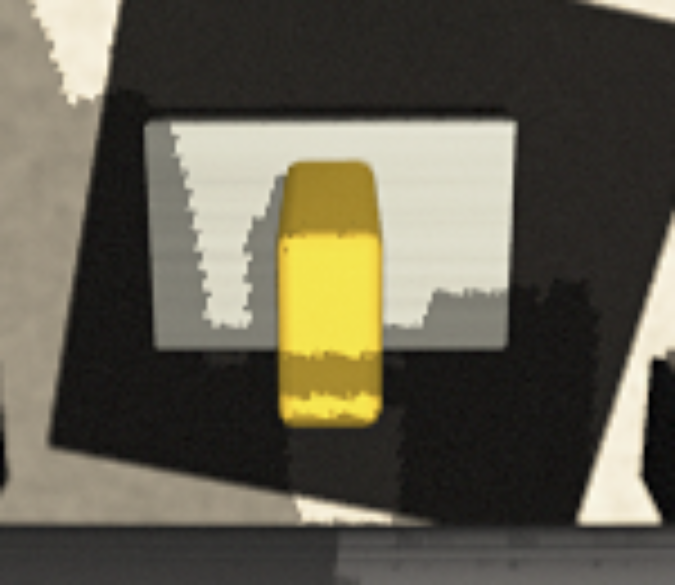

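Call:
step_arm(
  moves=[0, -0.1, 0.8, -0.08, -0.07, 0, -1, 0, 0, 0.8, 0, 0, 0, -1, 0, 0, 0.8, 0, 0, 0, -1, 0, 0, 0.6, 0, 0, 0, -1, 0, 0, 0.4, 0, 0, 0, -1, 0, 0, 0.1, 0, 0, 0, -1],
)

```text
time: 3.08
tool_pos: [508.4, 330.4, 34.8]
tcp_rot: [3.139, -0.003, -2.84]
contact_force: [-0.4, 0.5, 0.3]
grip_width: 91.9
```

```bash
python3 to.py 512.8 332 30 -162.3
```

```text
t 3.08 pos [508.4 330.4  34.8] rpy [ 179.87   -0.19 -162.7 ] F [-0.4  0.5  0.3] w 91.9
shift units [-0.23  0.01  0.24] turn units [ 0.03 -0.05 -0.1 ]
```

Call:
step_arm(
  moves=[-0.23, 0, 0.2, 0, 0, 0, -1, 0, 0, 0, 0, 0, 0, 1, 0, 0, 0, 0, 0, 0, 1, 0, 0, 0, 0, 0, 0, 1, 0, 0, 0, 0, 0, 0, 1, 0, 0, 0, 0, 0, 0, 1],
)

```text
time: 3.58
tool_pos: [513.2, 333.3, 32.5]
tcp_rot: [3.139, -0.001, -2.84]
contact_force: [-0.2, 0.2, -0.0]
grip_width: 63.0
```

Call:
step_arm(
  moves=[0, 0, 0, 0, 0, 0, 1, 0, 0, 0, 0, 0, 0, 1],
)

```text
time: 3.75
tool_pos: [513.6, 333.5, 33.3]
tcp_rot: [3.139, 0.0, -2.84]
contact_force: [-0.3, -0.6, -0.8]
grip_width: 49.7
```

```bash
python3 to.py 512.8 332 30 -162.3
```

```text
t 3.75 pos [513.6 333.5  33.3] rpy [ 179.83    0.   -162.72] F [-0.3 -0.6 -0.8] w 49.7
shift units [ 0.06 -0.06  0.16] turn units [ 0.04  0.   -0.11]
```

Call:
step_arm(
  moves=[0, 0, 0.15, 0, 0, 0, 1, 0, 0, 0, 0, 0, 0, 1, 0, 0, 0, 0, 0, 0, 1, 0, 0, 0, 0, 0, 0, 1, 0, 0, 0, 0, 0, 0, 1, 0, 0, 0, 0, 0, 0, 1, 0, 0, 0, 0, 0, 0, 1],
)

```text
time: 4.33
tool_pos: [513.7, 333.2, 30.2]
tcp_rot: [3.139, 0.0, -2.84]
contact_force: [0.5, -0.4, -0.4]
grip_width: 17.7
```

```bash
python3 to.py 512.8 332 30 -162.3
python3 - <<'E'
from h import *
o=get_obs(); cv2.imwrite('pics/w3.png',capture('wrist')[:,:,::-1])
E
```

```text
t 4.33 pos [513.7 333.2  30.2] rpy [ 1.7984e+02  1.0000e-02 -1.6273e+02] F [ 0.5 -0.4 -0.4] w 17.7
shift units [ 0.06 -0.05  0.01] turn units [ 0.04  0.   -0.11]
```

View pics/w3.png

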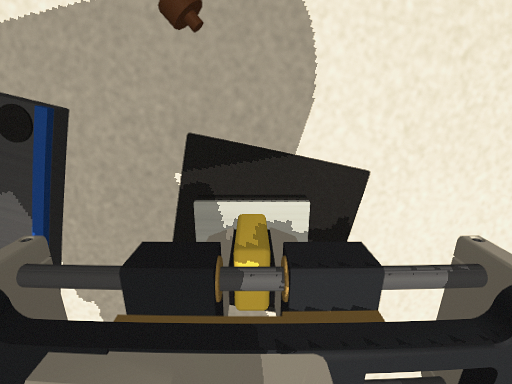

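Call:
step_arm(
  moves=[0, 0, -0.3, 0, 0, 0, 1, 0, 0, -0.8, 0, 0, 0, 1, 0, 0, -0.9, 0, 0, 0, 1, 0, 0, -0.9, 0, 0, 0, 1, 0, 0, -0.3, 0, 0, 0, 1, 0, 0, 0, 0, 0, 0, 1],
)

```text
time: 4.88
tool_pos: [511.8, 332.4, 95.3]
tcp_rot: [3.139, -0.006, -2.84]
contact_force: [-0.1, 0.6, -2.7]
grip_width: 17.8
```

```bash
python3 to.py 559 163.5 95 -179.1
```

```text
t 4.88 pos [511.8 332.4  95.3] rpy [ 179.86   -0.35 -162.74] F [-0.1  0.6 -2.7] w 17.8
shift units [ 0.25 -8.76 -0.  ] turn units [ 0.02 -0.09  4.09]
```

Call:
step_arm(
  moves=[0.03, -1, 0, 0, -0.05, 0, 1, 0.03, -1, 0, 0, -0.04, 0, 1, 0.03, -1, 0, 0, 0, 0, 1, 0.03, -1, 0, 0, 0, 0, 1, 0, -1, 0, 0, 0, 1, 1, 0, -1, 0, 0, 0, 1, 1, 0, -0.5, 0, 0, 0, 1, 1, 0, 0, 0, 0, 0, 1, 1],
)

```text
time: 5.55
tool_pos: [543.1, 202.1, 88.4]
tcp_rot: [3.14, -0.008, -3.126]
contact_force: [-0.6, 0.0, -2.1]
grip_width: 17.9
```

```bash
python3 to.py 559 163.5 95 -179.1
python3 - <<'E'
from h import *
o=get_obs(); cv2.imwrite('pics/w4.png',capture('wrist')[:,:,::-1])
E
```

```text
t 5.55 pos [543.1 202.1  88.4] rpy [ 179.93   -0.45 -179.1 ] F [-0.6  0.  -2.1] w 17.9
shift units [-0.76 -1.94 -0.34] turn units [ 0.02 -0.11  0.  ]
```

View pics/w4.png

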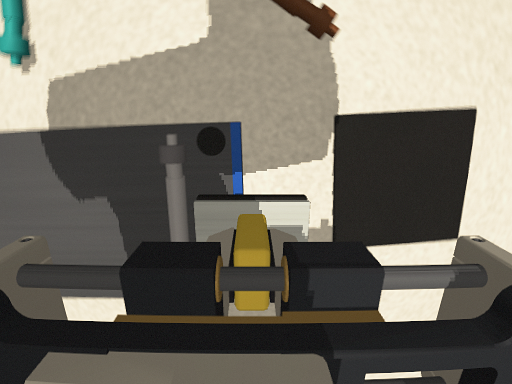

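Run:
```python
from h import *
im=cv2.imread('pics/w4.png')
cv2.imwrite('pics/w4a.png',cv2.resize(im[115:250,120:260],None,fx=4,fy=4))
```

```text
(no output)
```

View pics/w4a.png

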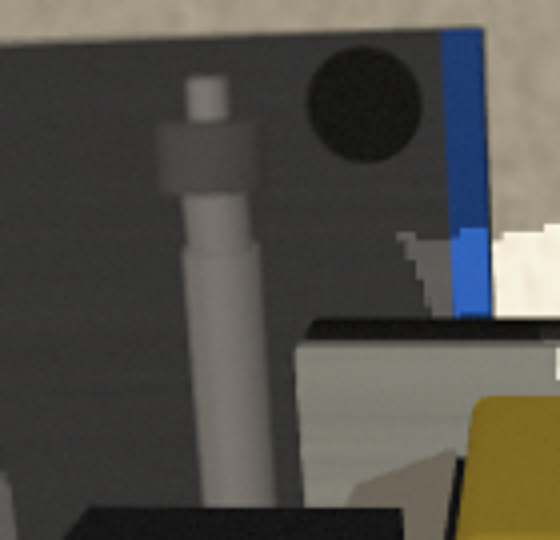

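Run:
```python
from h import *
q=lambda L:np.array(L)/4+[120,115]
print(onz('wrist',q([[207,76],[208,120],[207,158]]),27).round(1))
print('barrel',onz('wrist',q([[221,245],[238,505]]),30).round(1))
print('collar edges',onz('wrist',q([[159,158],[256,158]]),27).round(1))
print('strip outer edge',onz('wrist',q([[484,30],[493,300]]),22).round(1), 'plate edge',onz('wrist',q([[0,47],[440,31]]),16).round(1))
```

```text
[[479.3 138.9  27. ]
 [488.  138.5  27. ]
 [495.7 137.8  27. ]]
barrel [[513.1 140.3  30. ]
 [571.9 140.   30. ]]
collar edges [[495.8 127.9  27. ]
 [495.6 147.8  27. ]]
strip outer edge [[470.1 194.1  22. ]
 [526.4 196.1  22. ]] plate edge [[474.1  92.2  16. ]
 [470.5 184.8  16. ]]
```

Call:
step_arm(
  moves=[-0.4, -0.9, 0.3, 0, -0.1, 0, 1, -0.4, -0.9, 0.3, 0, 0, 0, 1, 0, -0.1, 0.3, 0, 0, 0, 1, 0, 0, 0, 0, 0, 0, 1],
)

```text
time: 5.93
tool_pos: [558.0, 164.5, 66.7]
tcp_rot: [3.14, -0.005, -3.124]
contact_force: [-0.9, -0.2, -1.6]
grip_width: 17.8
```

```bash
python3 to.py 559 164.5 66 -179.3
```

```text
t 5.93 pos [558.  164.5  66.7] rpy [ 179.9    -0.26 -179.01] F [-0.9 -0.2 -1.6] w 17.8
shift units [-0.05 -0.    0.03] turn units [ 0.02 -0.07  0.07]
```

Call:
step_arm(
  moves=[-0.02, 0, 0.07, 0, -0.07, 0.07, 1, -0.02, 0, 0.07, 0, 0, 0, 1, 0, 0, 0, 0, 0, 0, 1],
)

```text
time: 6.18
tool_pos: [557.5, 166.2, 62.6]
tcp_rot: [3.14, -0.002, -3.127]
contact_force: [0.0, 0.8, -2.1]
grip_width: 17.8
```

Call:
step_arm(
  moves=[0, 0, 0.05, 0, 0, 0, 1],
)

```text
time: 6.27
tool_pos: [557.4, 167.0, 61.8]
tcp_rot: [3.139, -0.001, -3.126]
contact_force: [0.0, -0.2, -0.5]
grip_width: 18.0
```

Call:
step_arm(
  moves=[0, 0, 0.05, 0, 0, 0, 1],
)

```text
time: 6.35
tool_pos: [557.2, 167.6, 60.9]
tcp_rot: [3.139, -0.001, -3.125]
contact_force: [-0.5, -0.1, -2.2]
grip_width: 17.8
```

Call:
step_arm(
  moves=[0, -0.15, 0.04, 0, 0, 0, 1],
)

```text
time: 6.43
tool_pos: [557.2, 165.4, 60.2]
tcp_rot: [3.139, -0.001, -3.124]
contact_force: [0.9, 0.2, -1.5]
grip_width: 17.8
```

Call:
step_arm(
  moves=[0, -0.05, 0.04, 0, 0, 0, 1],
)

```text
time: 6.52
tool_pos: [557.2, 164.4, 59.5]
tcp_rot: [3.139, -0.0, -3.123]
contact_force: [-0.6, 0.6, -2.0]
grip_width: 18.0
```

Call:
step_arm(
  moves=[0, 0, 0.03, 0, 0, 0, 1],
)

```text
time: 6.6
tool_pos: [557.2, 164.3, 58.9]
tcp_rot: [3.139, -0.0, -3.123]
contact_force: [-0.3, 0.3, -0.9]
grip_width: 17.8
```

Call:
step_arm(
  moves=[0, 0, 0.03, 0, 0, 0, 1],
)

```text
time: 6.68
tool_pos: [557.3, 164.3, 58.5]
tcp_rot: [3.139, -0.0, -3.123]
contact_force: [-1.2, -0.2, 1.3]
grip_width: 17.8
```

Call:
step_arm(
  moves=[0, -0.15, 0, 0, 0, 0, 1, 0, -0.2, -0.01, 0, 0, 0, 1],
)

```text
time: 6.85
tool_pos: [557.3, 157.5, 59.0]
tcp_rot: [3.139, 0.0, -3.123]
contact_force: [-1.5, 0.2, -1.0]
grip_width: 17.8
```

Call:
step_arm(
  moves=[0, -0.15, 0.03, 0, 0, 0, 1],
)

```text
time: 6.93
tool_pos: [557.4, 154.1, 58.7]
tcp_rot: [3.138, 0.0, -3.123]
contact_force: [-1.7, 1.1, 2.2]
grip_width: 18.0
```

Call:
step_arm(
  moves=[0, -0.18, 0, 0, 0, 0, 1],
)

```text
time: 7.02
tool_pos: [557.5, 150.3, 58.9]
tcp_rot: [3.138, 0.001, -3.123]
contact_force: [-1.5, 1.6, 3.4]
grip_width: 18.2
```

Call:
step_arm(
  moves=[0, -0.18, -0.03, 0, 0, 0, 1],
)

```text
time: 7.1
tool_pos: [557.5, 146.3, 59.7]
tcp_rot: [3.138, 0.0, -3.123]
contact_force: [-0.8, -0.0, 1.2]
grip_width: 18.1
```

Call:
step_arm(
  moves=[0, -0.18, -0.01, 0, 0, 0, 1],
)

```text
time: 7.18
tool_pos: [557.6, 142.2, 60.2]
tcp_rot: [3.138, 0.001, -3.123]
contact_force: [-1.3, 1.0, 1.3]
grip_width: 17.6
```

Call:
step_arm(
  moves=[0, -0.18, -0.015, 0, 0, 0, 1],
)

```text
time: 7.27
tool_pos: [557.7, 138.2, 60.6]
tcp_rot: [3.138, 0.001, -3.123]
contact_force: [-1.4, 1.5, 1.7]
grip_width: 17.7
```

Call:
step_arm(
  moves=[0, -0.18, -0.02, 0, 0, 0, 1],
)

```text
time: 7.35
tool_pos: [557.7, 134.1, 61.2]
tcp_rot: [3.138, 0.001, -3.123]
contact_force: [-1.6, 0.7, 2.5]
grip_width: 17.9
```

Call:
step_arm(
  moves=[0, -0.18, -0.025, 0, 0, 0, 1],
)

```text
time: 7.43
tool_pos: [557.8, 130.1, 61.7]
tcp_rot: [3.138, 0.001, -3.123]
contact_force: [-2.2, 1.0, 1.4]
grip_width: 17.6
```

Call:
step_arm(
  moves=[0, -0.18, -0.015, 0, 0, 0, 1, 0, -0.18, -0.015, 0, 0, 0, 1],
)

```text
time: 7.6
tool_pos: [557.9, 122.0, 62.5]
tcp_rot: [3.138, 0.001, -3.123]
contact_force: [-2.3, 0.5, 1.7]
grip_width: 17.6
```

Call:
step_arm(
  moves=[0, -0.18, -0.01, 0, 0, 0, 1, 0, -0.18, -0.005, 0, 0, 0, 1],
)

```text
time: 7.77
tool_pos: [558.0, 113.9, 62.9]
tcp_rot: [3.138, 0.001, -3.124]
contact_force: [-2.2, 0.7, 3.3]
grip_width: 17.8
```

Call:
step_arm(
  moves=[0, -0.18, -0.01, 0, 0, 0, 1, 0, -0.18, -0.005, 0, 0, 0, 1],
)

```text
time: 7.93
tool_pos: [558.1, 105.7, 63.3]
tcp_rot: [3.138, 0.001, -3.123]
contact_force: [-2.0, -0.3, 2.2]
grip_width: 18.0
```

Call:
step_arm(
  moves=[0, -0.18, 0.003, 0, 0, 0, 1, 0, -0.18, 0.012, 0, 0, 0, 1],
)

```text
time: 8.1
tool_pos: [558.3, 97.6, 63.0]
tcp_rot: [3.138, 0.001, -3.123]
contact_force: [-1.7, 0.5, 2.5]
grip_width: 17.9
```

Call:
step_arm(
  moves=[0, -0.18, 0.015, 0, 0, 0, 1, 0, -0.18, 0.02, 0, 0, 0, 1],
)

```text
time: 8.27
tool_pos: [558.4, 89.3, 62.3]
tcp_rot: [3.139, 0.001, -3.123]
contact_force: [-2.7, -0.3, 3.0]
grip_width: 17.8
```

Call:
step_arm(
  moves=[0, -0.18, 0.018, 0, 0, 0, 1, 0, -0.18, 0.02, 0, 0, 0, 1],
)

```text
time: 8.43
tool_pos: [558.5, 81.2, 61.6]
tcp_rot: [3.139, 0.001, -3.123]
contact_force: [-1.9, -0.0, 2.7]
grip_width: 17.9
```

Call:
step_arm(
  moves=[0, -0.18, 0.023, 0, 0, 0, 1, 0, -0.18, 0.025, 0, 0, 0, 1],
)

```text
time: 8.6
tool_pos: [558.7, 73.0, 60.5]
tcp_rot: [3.139, 0.001, -3.123]
contact_force: [-2.1, -0.9, 2.4]
grip_width: 17.9
```

Call:
step_arm(
  moves=[0, -0.18, 0.023, 0, 0, 0, 1, 0, -0.18, 0.023, 0, 0, 0, 1],
)

```text
time: 8.77
tool_pos: [558.8, 64.9, 59.5]
tcp_rot: [3.139, 0.0, -3.123]
contact_force: [-2.4, -0.6, 2.9]
grip_width: 17.7
```

Call:
step_arm(
  moves=[0, -0.18, 0.02, 0, 0, 0, 1, 0, -0.18, 0.017, 0, 0, 0, 1],
)

```text
time: 8.93
tool_pos: [558.9, 56.9, 58.6]
tcp_rot: [3.139, 0.0, -3.123]
contact_force: [-2.6, -0.8, 2.7]
grip_width: 17.8
```

Call:
step_arm(
  moves=[0, -0.18, 0.014, 0, 0, 0, 1, 0, -0.17, 0.006, 0, 0, 0, 1],
)

```text
time: 9.1
tool_pos: [559.0, 49.2, 58.0]
tcp_rot: [3.139, 0.0, -3.124]
contact_force: [-1.9, 0.0, 2.8]
grip_width: 17.9
```

Call:
step_arm(
  moves=[0, -0.14, 0, 0, 0, 0, 1],
)

```text
time: 9.18
tool_pos: [559.1, 46.1, 58.0]
tcp_rot: [3.139, 0.0, -3.124]
contact_force: [-2.1, -0.0, 2.6]
grip_width: 18.2
```

Call:
step_arm(
  moves=[0, -0.04, 0, 0, 0, 0, 1],
)

```text
time: 9.27
tool_pos: [559.1, 44.8, 58.0]
tcp_rot: [3.139, 0.0, -3.124]
contact_force: [-1.7, 0.8, 3.6]
grip_width: 17.8
```

Call:
step_arm(
  moves=[0, 0.0, -0.15, 0, 0, 0, 1, 0, 0, -0.6, 0, 0, 0, 1, 0, 0, -0.6, 0, 0, 0, 1, 0, 0, 0, 0, 0, 0, 1],
)

```text
time: 9.6
tool_pos: [559.3, 44.5, 84.1]
tcp_rot: [3.139, -0.001, -3.125]
contact_force: [-0.4, -0.3, -2.5]
grip_width: 17.8
```

```bash
python3 to.py 577 -135.6 90 -178.5
python3 - <<'E'
from h import *
for n in('top','scene'):cv2.imwrite(f'pics/{n}1.png',capture(n)[:,:,::-1])
im=cv2.imread('pics/top1.png')
cv2.imwrite('pics/top1b.png',cv2.resize(im[160:250,175:325],None,fx=5,fy=5,interpolation=cv2.INTER_CUBIC))
E
```

```text
t 9.6 pos [559.3  44.5  84.1] rpy [ 1.7983e+02 -4.0000e-02 -1.7902e+02] F [-0.4 -0.3 -2.5] w 17.8
shift units [-0.73 -9.02 -0.32] turn units [ 0.04 -0.01 -0.13]
```

View pics/top1b.png

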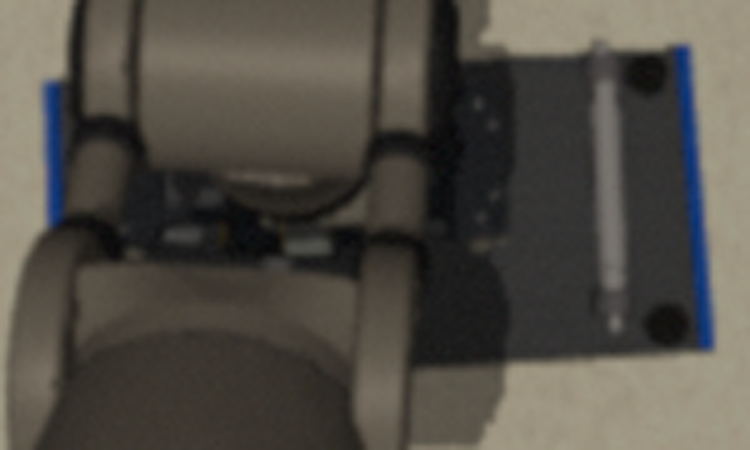

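View pics/scene1.png

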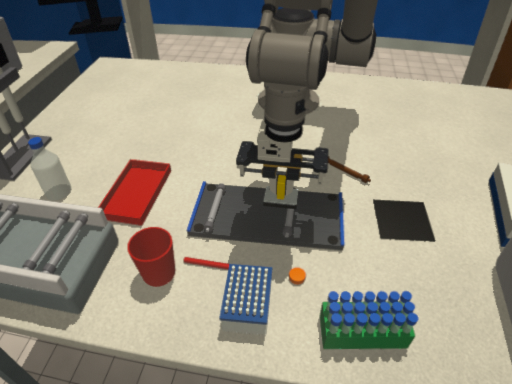

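Call:
step_arm(
  moves=[-0.09, -1, -0.06, 0, 0, 0, 1, -0.09, -1, -0.06, 0, 0, 0, 1, -0.09, -1, -0.06, 0, 0, 0, 1, -0.09, -1, -0.06, 0, 0, 0, 1, -0.09, -1, -0.06, 0, 0, 0, 1, -0.09, -1, -0.06, 0, 0, 0, 1, -0.09, -1, -0.06, 0, 0, 0, 1, -0.09, -1, -0.06, 0, 0, 0, 1],
)

```text
time: 10.37
tool_pos: [572.6, -115.6, 82.8]
tcp_rot: [3.135, -0.014, -3.116]
contact_force: [0.4, 1.1, -2.2]
grip_width: 17.8
```

Call:
step_arm(
  moves=[0, -0.5, 0, 0, 0, 0, 1, 0, 0, 0, 0, 0, 0, 1],
)

```text
time: 10.53
tool_pos: [572.6, -129.4, 80.8]
tcp_rot: [3.135, -0.015, -3.12]
contact_force: [-0.7, 0.2, -1.0]
grip_width: 18.0
```

```bash
python3 to.py 577 -135.6 66 -178.5
python3 - <<'E'
from h import *
o=get_obs(); cv2.imwrite('pics/w5.png',capture('wrist')[:,:,::-1])
E
```

```text
t 10.53 pos [ 572.6 -129.4   80.8] rpy [ 179.62   -0.88 -178.75] F [-0.7  0.2 -1. ] w 18.0
shift units [-0.22 -0.32  0.73] turn units [ 0.1  -0.22 -0.06]
```

View pics/w5.png

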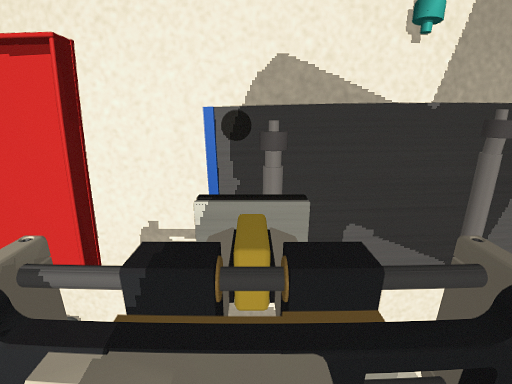

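Run:
```python
from h import *
im=cv2.imread('pics/w5.png')
cv2.imwrite('pics/w5a.png',cv2.resize(im[100:250,240:512],None,fx=2.9,fy=2.9))
p=onz('wrist',[[274,124],[273.5,141],[273,165],[273,190]],27);print(p.round(1))
p=onz('wrist',[[502,113],[498,128],[488,180],[476,240]],27);print('A',p.round(1))
```

```text
[[ 499.6 -111.8   27. ]
 [ 512.5 -111.6   27. ]
 [ 531.3 -111.2   27. ]
 [ 551.8 -110.3   27. ]]
A [[484.2  71.   27. ]
 [496.   70.4  27. ]
 [539.1  72.6  27. ]
 [594.6  76.4  27. ]]
```

View pics/w5a.png

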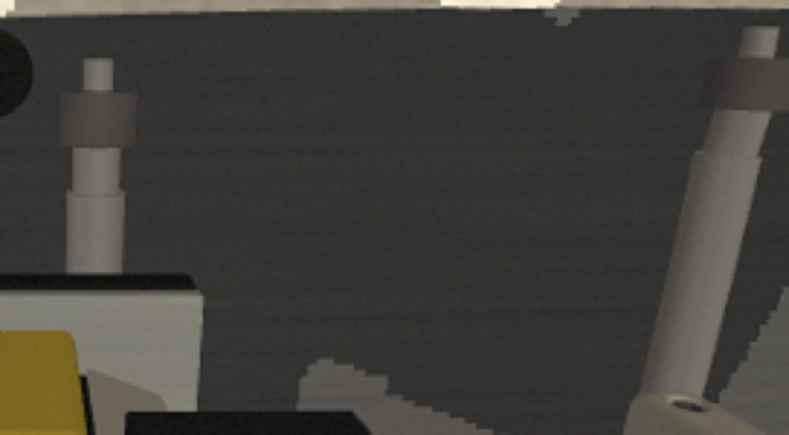

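Call:
step_arm(
  moves=[-0.22, -0.32, 0.3, 0.1, -0.2, -0.06, 1, 0, 0, 0.3, 0, 0, 0, 1, 0, 0, 0, 0, 0, 0, 1],
)

```text
time: 10.83
tool_pos: [576.0, -131.5, 66.8]
tcp_rot: [3.139, -0.004, -3.114]
contact_force: [0.2, -0.4, -1.5]
grip_width: 17.9
```

```bash
python3 to.py 578 -135.6 62 -178.5
```

```text
t 10.83 pos [ 576.  -131.5   66.8] rpy [ 179.86   -0.22 -178.44] F [ 0.2 -0.4 -1.5] w 17.9
shift units [-0.1  -0.21  0.24] turn units [ 0.03 -0.05  0.01]
```

Call:
step_arm(
  moves=[-0.08, -0.28, 0.12, 0.03, -0.05, 0, 1, 0, -0.04, 0.06, 0, 0, 0, 1],
)

```text
time: 11.0
tool_pos: [577.4, -135.8, 62.6]
tcp_rot: [3.14, -0.002, -3.112]
contact_force: [-0.2, -0.4, -2.1]
grip_width: 17.9
```

Call:
step_arm(
  moves=[0, 0, 0.03, 0, 0, 0, 1],
)

```text
time: 11.08
tool_pos: [577.4, -135.3, 61.8]
tcp_rot: [3.14, -0.002, -3.112]
contact_force: [1.4, -0.3, -2.1]
grip_width: 18.0
```

Call:
step_arm(
  moves=[0, -0.03, 0.025, 0, 0, 0, 1],
)

```text
time: 11.17
tool_pos: [577.4, -135.5, 61.3]
tcp_rot: [3.14, -0.002, -3.111]
contact_force: [-0.5, 0.1, -0.4]
grip_width: 17.7
```

Call:
step_arm(
  moves=[0, -0.01, 0.02, 0, 0, 0, 1],
)

```text
time: 11.25
tool_pos: [577.4, -135.5, 61.1]
tcp_rot: [3.14, -0.002, -3.111]
contact_force: [-1.8, 0.4, 0.4]
grip_width: 17.7
```

Call:
step_arm(
  moves=[0, 0, 0.025, 0, 0, 0, 1],
)

```text
time: 11.33
tool_pos: [577.4, -135.5, 60.9]
tcp_rot: [3.14, -0.002, -3.111]
contact_force: [-1.7, -0.4, 1.9]
grip_width: 18.3
```

Call:
step_arm(
  moves=[0, 0.15, 0.01, 0, 0, 0, 1],
)

```text
time: 11.42
tool_pos: [577.3, -132.9, 61.1]
tcp_rot: [3.14, -0.002, -3.111]
contact_force: [-2.4, -0.2, 0.4]
grip_width: 18.0
```

Call:
step_arm(
  moves=[0, 0.18, 0.025, 0, 0, 0, 1],
)

```text
time: 11.5
tool_pos: [577.3, -129.3, 60.9]
tcp_rot: [3.141, -0.001, -3.112]
contact_force: [-1.5, -0.4, 1.4]
grip_width: 17.5
```

Call:
step_arm(
  moves=[0, 0.18, 0.015, 0, 0, 0, 1],
)

```text
time: 11.58
tool_pos: [577.2, -125.4, 60.9]
tcp_rot: [3.141, -0.001, -3.112]
contact_force: [-1.8, 0.1, 1.4]
grip_width: 17.7
```

Call:
step_arm(
  moves=[0, 0.18, 0.015, 0, 0, 0, 1, 0, 0.18, 0.01, 0, 0, 0, 1],
)

```text
time: 11.75
tool_pos: [577.0, -117.4, 60.8]
tcp_rot: [3.141, -0.001, -3.112]
contact_force: [-1.6, -1.1, 2.0]
grip_width: 17.5
```

Call:
step_arm(
  moves=[0, 0.18, 0.01, 0, 0, 0, 1, 0, 0.18, 0.01, 0, 0, 0, 1],
)

```text
time: 11.92
tool_pos: [576.8, -109.1, 60.7]
tcp_rot: [3.141, -0.0, -3.111]
contact_force: [-1.1, -0.6, 2.5]
grip_width: 17.4
```

Call:
step_arm(
  moves=[0, 0.18, 0.006, 0, 0, 0, 1, 0, 0.18, 0.006, 0, 0, 0, 1, 0, 0.18, 0.006, 0, 0, 0, 1],
)

```text
time: 12.17
tool_pos: [576.5, -96.9, 60.7]
tcp_rot: [3.141, -0.0, -3.111]
contact_force: [-1.1, -0.2, 2.9]
grip_width: 17.8
```

Call:
step_arm(
  moves=[0, 0.18, 0.006, 0, 0, 0, 1, 0, 0.18, 0.006, 0, 0, 0, 1, 0, 0.18, 0.006, 0, 0, 0, 1],
)

```text
time: 12.42
tool_pos: [576.3, -85.0, 60.5]
tcp_rot: [3.141, 0.0, -3.111]
contact_force: [-2.1, -0.8, 3.1]
grip_width: 17.5
```

Call:
step_arm(
  moves=[0, 0.18, 0, 0, 0, 0, 1, 0, 0.18, 0, 0, 0, 0, 1, 0, 0.18, 0.003, 0, 0, 0, 1],
)

```text
time: 12.67
tool_pos: [576.0, -73.0, 60.6]
tcp_rot: [3.142, 0.0, -3.111]
contact_force: [-2.6, -0.8, 2.7]
grip_width: 17.9
```

Call:
step_arm(
  moves=[0, 0.18, 0, 0, 0, 0, 1, 0, 0.18, 0.003, 0, 0, 0, 1, 0, 0.18, 0.003, 0, 0, 0, 1],
)

```text
time: 12.92
tool_pos: [575.8, -61.1, 60.5]
tcp_rot: [-3.142, 0.001, -3.111]
contact_force: [-2.0, 0.2, 3.1]
grip_width: 17.9
```

Call:
step_arm(
  moves=[0, 0.18, 0, 0, 0, 0, 1, 0, 0.18, 0, 0, 0, 0, 1, 0, 0.18, 0.003, 0, 0, 0, 1],
)

```text
time: 13.17
tool_pos: [575.5, -49.1, 60.5]
tcp_rot: [-3.141, 0.001, -3.111]
contact_force: [-1.1, 0.2, 3.7]
grip_width: 17.8
```

Call:
step_arm(
  moves=[0, 0.18, 0, 0, 0, 0, 1, 0, 0.18, 0.003, 0, 0, 0, 1, 0, 0.18, 0.003, 0, 0, 0, 1],
)

```text
time: 13.42
tool_pos: [575.2, -37.1, 60.5]
tcp_rot: [-3.141, 0.001, -3.111]
contact_force: [-0.9, -0.4, 3.7]
grip_width: 17.7
```

Twenty-one mm remain to y = -16.1.

Call:
step_arm(
  moves=[0, 0.18, -0.004, 0, 0, 0, 1, 0, 0.18, 0, 0, 0, 0, 1, 0, 0.18, 0, 0, 0, 0, 1],
)

```text
time: 13.67
tool_pos: [575.0, -25.1, 60.5]
tcp_rot: [-3.141, 0.002, -3.111]
contact_force: [-0.5, 0.1, 3.0]
grip_width: 17.9
```

Call:
step_arm(
  moves=[0, 0.18, 0, 0, 0, 0, 1, 0, 0.13, 0, 0, 0, 0, 1],
)

```text
time: 13.83
tool_pos: [574.8, -18.0, 60.5]
tcp_rot: [-3.141, 0.002, -3.111]
contact_force: [-0.9, -0.1, 3.2]
grip_width: 18.2
```

Call:
step_arm(
  moves=[0, 0.06, 0, 0, 0, 0, 1],
)

```text
time: 13.92
tool_pos: [574.8, -16.3, 60.5]
tcp_rot: [-3.141, 0.002, -3.11]
contact_force: [-1.7, -0.8, 2.7]
grip_width: 18.0
```

Call:
step_arm(
  moves=[0, 0.01, 0, 0, 0, 0, 1],
)

```text
time: 14.0
tool_pos: [574.8, -15.8, 60.5]
tcp_rot: [-3.141, 0.002, -3.11]
contact_force: [-1.3, -0.5, 3.3]
grip_width: 17.8
```

Call:
step_arm(
  moves=[0, 0, 0, 0, 0, 0, 1, 0, 0, -0.15, 0, 0, 0, 1, 0, 0, -0.7, 0, 0, 0, 1, 0, 0, -0.8, 0, 0, 0, 1, 0, 0, 0, 0, 0, 0, 1],
)

```text
time: 14.42
tool_pos: [573.6, -15.7, 92.1]
tcp_rot: [3.14, -0.003, -3.111]
contact_force: [1.2, 0.5, -2.4]
grip_width: 17.6
```

```bash
python3 to.py 514 332 95 -162.7
python3 - <<'E'
from h import *
cv2.imwrite(f'pics/scene2.png',capture('scene')[:,:,::-1])
im=cv2.imread('pics/scene2.png')
cv2.imwrite('pics/scene2a.png',cv2.resize(im[130:260,170:360],None,fx=4,fy=4,interpolation=cv2.INTER_CUBIC))
E
```

```text
t 14.42 pos [573.6 -15.7  92.1] rpy [ 1.7992e+02 -1.4000e-01 -1.7824e+02] F [ 1.2  0.5 -2.4] w 17.6
shift units [ 2.45 17.47 -0.11] turn units [ 0.03 -0.03 -3.89]
```

View pics/scene2a.png

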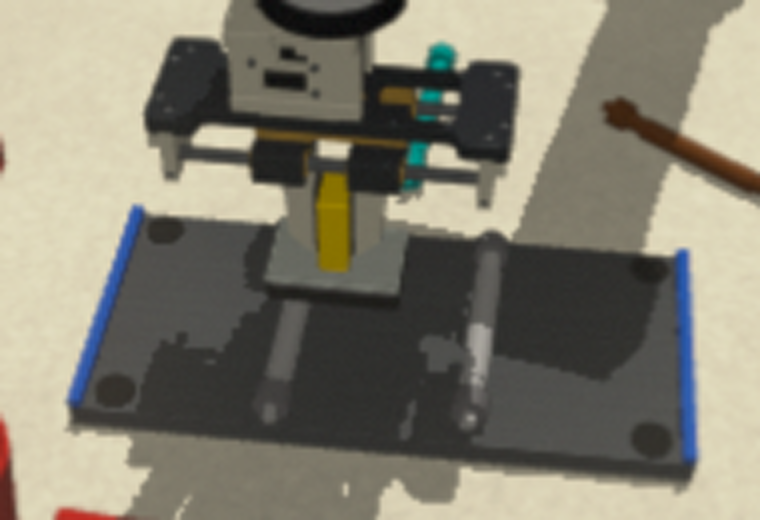

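Call:
step_arm(
  moves=[0.1, 1, -0.05, 0, 0, 0, 1, 0.1, 1, -0.05, 0, 0, 0, 1, 0.1, 1, -0.05, 0, 0, 0, 1, 0.1, 1, -0.05, 0, 0, 0, 1, 0.1, 1, -0.05, 0, 0, 0, 1, 0.1, 1, -0.05, 0, 0, 0, 1, 0.1, 1, -0.05, 0, 0, 0, 1, 0.1, 1, -0.05, 0, 0, 0, 1],
)

```text
time: 15.13
tool_pos: [548.3, 145.0, 89.1]
tcp_rot: [3.14, -0.016, -3.12]
contact_force: [0.2, -0.2, -2.4]
grip_width: 17.8
```

Call:
step_arm(
  moves=[0.15, 1, 0, 0, 0, 0, 1, 0.15, 1, 0, 0, 0, 0, 1, 0.15, 1, 0, 0, 0, 0, 1, 0.15, 1, 0, 0, 0, 0, 1, 0.15, 1, 0, 0, 0, 0, 1, 0.15, 1, 0, 0, 0, 0, 1, 0.2, 1, 0, 0, 0, 0, 1, 0.2, 1, 0, 0, 0, 0, 1],
)

```text
time: 15.8
tool_pos: [512.8, 310.5, 78.2]
tcp_rot: [-3.14, -0.03, -3.123]
contact_force: [0.7, 0.3, -2.3]
grip_width: 17.9
```

Call:
step_arm(
  moves=[0, 0.5, 0, 0, 0, -1, 1, 0, 0, 0, 0, 0, -1, 1, 0, 0, 0, 0, 0, -1, 1, 0, 0, 0, 0, 0, -0.8, 1, 0, 0, 0, 0, 0, 0, 1],
)

```text
time: 16.22
tool_pos: [507.5, 325.2, 70.0]
tcp_rot: [3.134, -0.039, -2.84]
contact_force: [-0.4, -0.7, -2.3]
grip_width: 17.9
```

```bash
python3 to.py 514 333 45 -162.7
```

```text
t 16.22 pos [507.5 325.2  70. ] rpy [ 179.58   -2.21 -162.7 ] F [-0.4 -0.7 -2.3] w 17.9
shift units [-0.47  0.27  1.24] turn units [ 0.11 -0.55 -0.  ]
```

Call:
step_arm(
  moves=[-0.24, 0.14, 0.4, 0.06, -0.3, 0, 1, -0.24, 0.14, 0.4, 0.05, -0.25, 0, 1, 0, 0, 0.2, 0, 0, 0, 1, 0, 0, 0, 0, 0, 0, 1],
)

```text
time: 16.55
tool_pos: [513.4, 332.3, 45.2]
tcp_rot: [-3.141, -0.004, -2.847]
contact_force: [0.4, 0.3, -2.3]
grip_width: 18.2
```

```bash
python3 to.py 514 333 30.2 -162.7
```

```text
t 16.55 pos [513.4 332.3  45.2] rpy [-179.94   -0.23 -163.13] F [ 0.4  0.3 -2.3] w 18.2
shift units [-0.04  0.03  0.75] turn units [-0.02 -0.06 -0.11]
```

Call:
step_arm(
  moves=[-0.04, 0.03, 0.35, 0, -0.06, 0, 1, 0, 0, 0.2, 0, 0, 0, 1, 0, 0, 0.05, 0, 0, 0, 1, 0, 0, 0.03, 0, 0, 0, 1],
)

```text
time: 16.88
tool_pos: [513.6, 332.1, 30.6]
tcp_rot: [-3.14, -0.002, -2.85]
contact_force: [0.0, 0.4, -1.8]
grip_width: 18.1
```

Call:
step_arm(
  moves=[0, 0, 0.025, 0, 0, 0, 1, 0, 0, 0.015, 0, 0, 0, 1],
)

```text
time: 17.05
tool_pos: [513.7, 332.1, 30.2]
tcp_rot: [-3.141, -0.002, -2.851]
contact_force: [-2.1, -0.3, 0.2]
grip_width: 17.6
```

Call:
step_arm(
  moves=[0, 0, 0, 0, 0, 0, 0, 0, 0, 0, 0, 0, 0, 0, 0, 0, 0, 0, 0, 0, 0, 0, 0, 0, 0, 0, 0, 0, 0, 0, 0, 0, 0, 0, 0, 0, 0, 0, 0, 0, 0, 0],
)

```text
time: 17.55
tool_pos: [515.4, 332.7, 32.4]
tcp_rot: [-3.141, 0.003, -2.851]
contact_force: [-0.4, -0.1, 0.9]
grip_width: 45.3
```

Call:
step_arm(
  moves=[0, 0, -0.4, 0, 0, 0, 0, 0, 0, -1, 0, 0, 0, 0, 0, 0, -1, 0, 0, 0, 0, 0, 0, -1, 0, 0, 0, 0, 0, 0, -0.5, 0, 0, 0, 0, 0, 0, 0, 0, 0, 0, 0],
)

```text
time: 18.05
tool_pos: [514.6, 332.3, 114.7]
tcp_rot: [-3.141, 0.0, -2.851]
contact_force: [0.5, -0.2, -0.2]
grip_width: 45.9
```

```bash
python3 to.py 559 72 110 -178
python3 - <<'E'
from h import *
o=get_obs(); cv2.imwrite('pics/w6.png',capture('wrist')[:,:,::-1])
E
```

```text
t 18.05 pos [514.6 332.3 114.7] rpy [-1.7996e+02  3.0000e-02 -1.6334e+02] F [ 0.5 -0.2 -0.2] w 45.9
shift units [  1.6  -13.11   0.24] turn units [-0.01  0.01  3.66]
```

View pics/w6.png

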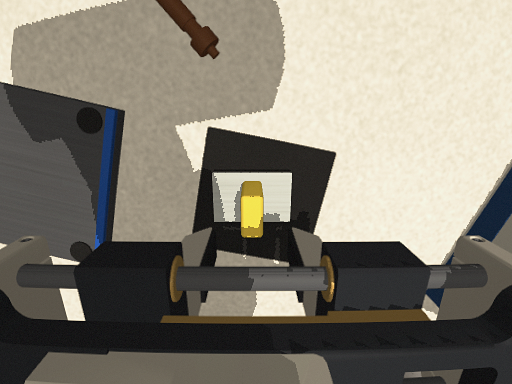

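Call:
step_arm(
  moves=[0.05, -1, -0.05, 0, 0, 0, 0, 0.05, -1, -0.05, 0, 0, 0, 0, 0.05, -1, -0.05, 0, 0, 0, 0, 0.05, -1, -0.05, 0, 0, 0, 0, 0.05, -1, -0.05, 0, 0, 0, 0, 0.05, -1, -0.05, 0, 0, 0, 0, 0.05, -1, -0.05, 0, 0, 0, 0, 0.05, -1, -0.05, 0, 0, 0, 0],
)

```text
time: 18.77
tool_pos: [548.3, 173.5, 112.8]
tcp_rot: [3.141, -0.013, -2.844]
contact_force: [0.2, -0.1, -0.2]
grip_width: 45.8
```

Call:
step_arm(
  moves=[0, -0.4, 0, 0, 0, 1, 0, 0, -0.4, 0, 0, 0, 1, 0, 0, -0.4, 0, 0, 0, 1, 0, 0, -0.4, 0, 0, 0, 0.7, 0, 0, 0, 0, 0, 0, 0, 0],
)

```text
time: 19.18
tool_pos: [552.3, 135.3, 106.2]
tcp_rot: [-3.137, -0.023, -3.119]
contact_force: [-0.1, -0.2, 0.4]
grip_width: 46.1
```

```bash
python3 to.py 559 72 110 -179.3
python3 - <<'E'
from h import *
o=get_obs(); cv2.imwrite('pics/w7.png',capture('wrist')[:,:,::-1])
E
```

```text
t 19.18 pos [552.3 135.3 106.2] rpy [-179.72   -1.33 -178.71] F [-0.1 -0.2  0.4] w 46.1
shift units [-0.26 -3.17 -0.18] turn units [-0.07 -0.33  0.15]
```

View pics/w7.png

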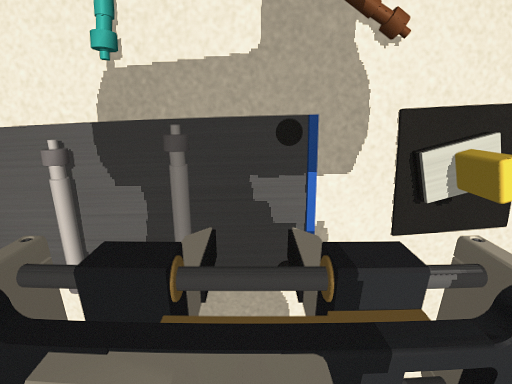

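Run:
```python
from h import *
im=cv2.imread('pics/w7.png')
cv2.imwrite('pics/w7a.png',cv2.resize(im[110:260,20:220],None,fx=4,fy=4))
print('A',onz('wrist',[[175,128],[176,146],[179,180],[183,232]],27).round(1))
print('B',onz('wrist',[[53,144],[56,160],[64,200],[76,262]],27).round(1))
```

```text
A [[484.4  68.5  27. ]
 [499.8  68.7  27. ]
 [530.3  70.   27. ]
 [581.2  71.5  27. ]]
B [[499.8 -43.7  27. ]
 [514.3 -43.1  27. ]
 [552.3 -41.6  27. ]
 [618.  -40.3  27. ]]
```

View pics/w7a.png

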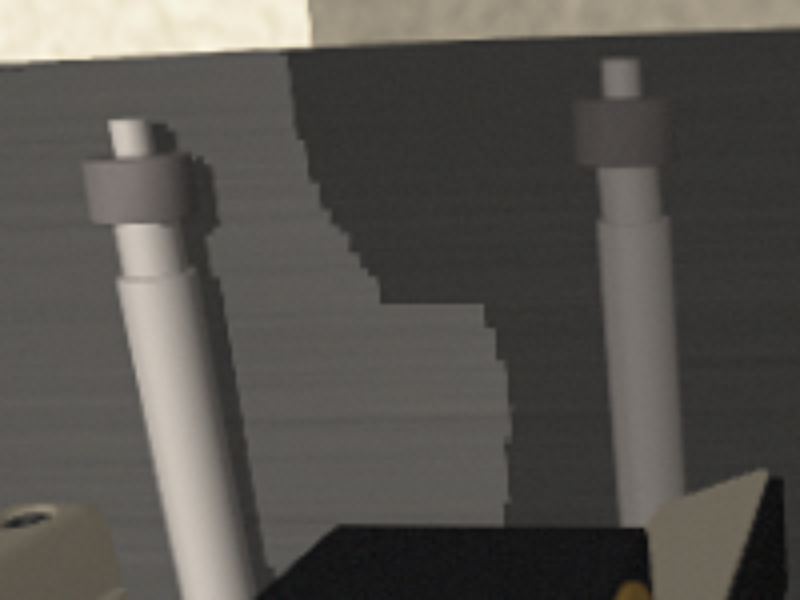

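Call:
step_arm(
  moves=[-0.15, -0.9, 0.3, -0.03, -0.15, 0, 0, -0.15, -0.9, 0.3, -0.04, -0.18, 0, 0, -0.13, -0.9, 0.3, 0, 0, 0, 0, 0, -0.5, 0.3, 0, 0, 0, 0, 0, 0, 0, 0, 0, 0, 0],
)

```text
time: 19.65
tool_pos: [560.9, 73.6, 78.2]
tcp_rot: [3.139, -0.003, -3.104]
contact_force: [-0.4, 0.7, -0.8]
grip_width: 46.2
```

```bash
python3 to.py 561 70.5 60 -178.5
python3 - <<'E'
from h import *
o=get_obs(); cv2.imwrite('pics/w8.png',capture('wrist')[:,:,::-1])
E
```

```text
t 19.65 pos [560.9  73.6  78.2] rpy [ 179.88   -0.18 -177.86] F [-0.4  0.7 -0.8] w 46.2
shift units [ 0.   -0.16  0.91] turn units [ 0.03 -0.04  0.16]
```

View pics/w8.png

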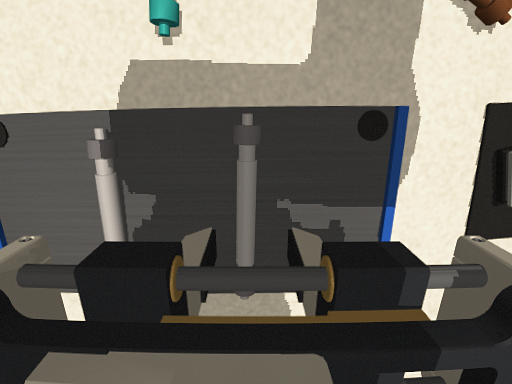

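```bash
python3 - <<'E'
from h import *
print(onz('wrist',[[247.5,114],[246.5,297],[247,130],[246,240]],27).round(1))
E
python3 to.py 561 70.3 60 -177.9
```

```text
[[482.3  69.2  27. ]
 [643.6  73.7  27. ]
 [494.   69.3  27. ]
 [585.6  71.4  27. ]]
t 19.7 pos [561.2  74.4  78.8] rpy [ 1.7986e+02 -1.4000e-01 -1.7787e+02] F [-0.   0.6  0.7] w 45.7
shift units [ 0.01 -0.21  0.94] turn units [ 0.03 -0.04  0.01]
```

Call:
step_arm(
  moves=[-0.08, -0.19, 0.7, 0, 0, 0.1, 0, 0, -0.02, 0.7, 0, 0, 0, 0, 0, 0, 0.7, 0, 0, 0, 0, 0, 0, 0.4, 0, 0, 0, 0, 0, 0, 0.05, 0, 0, 0, 0],
)

```text
time: 20.12
tool_pos: [563.8, 75.4, 27.6]
tcp_rot: [3.138, 0.001, -3.107]
contact_force: [-0.7, 0.5, -0.8]
grip_width: 46.1
```

```bash
python3 to.py 562.5 70.8 18 -178.3
```

```text
t 20.12 pos [563.8  75.4  27.6] rpy [ 1.7977e+02  6.0000e-02 -1.7799e+02] F [-0.7  0.5 -0.8] w 46.1
shift units [ 0.07 -0.23  0.48] turn units [0.06 0.01 0.08]
```

Call:
step_arm(
  moves=[0.05, -0.24, 0.22, 0.06, 0, 0.05, 0, 0, -0.03, 0.16, 0, 0, 0, 0, 0, 0, 0.05, 0, 0, 0, 0],
)

```text
time: 20.37
tool_pos: [563.4, 71.3, 19.3]
tcp_rot: [-3.141, 0.002, -3.108]
contact_force: [-0.1, -0.0, 0.4]
grip_width: 45.9
```

```bash
python3 to.py 562.5 70.8 18 -178.3
```

```text
t 20.37 pos [563.4  71.3  19.3] rpy [-1.7998e+02  1.2000e-01 -1.7807e+02] F [-0.1 -0.   0.4] w 45.9
shift units [ 0.05 -0.03  0.07] turn units [-0.    0.03  0.06]
```

Call:
step_arm(
  moves=[0.03, -0.03, 0.04, 0, 0, 0, 1, 0, 0, 0, 0, 0, 0, 1, 0, 0, 0, 0, 0, 0, 1, 0, 0, 0, 0, 0, 0, 1, 0, 0, 0, 0, 0, 0, 1, 0, 0, 0, 0, 0, 0, 1, 0, 0, 0, 0, 0, 0, 1],
)

```text
time: 20.95
tool_pos: [563.8, 70.4, 20.1]
tcp_rot: [-3.141, 0.005, -3.108]
contact_force: [-0.6, -0.2, -1.6]
grip_width: 15.1
```

Call:
step_arm(
  moves=[0, 0.02, 0, 0, 0, 0, 0.4, 0, 0, 0, 0, 0, 0, 0.4, 0, 0, 0.1, 0, 0, 0, 0.4, 0, 0, 0.08, 0, 0, 0, 0.4],
)

```text
time: 21.28
tool_pos: [564.2, 70.9, 16.8]
tcp_rot: [-3.141, 0.006, -3.108]
contact_force: [-0.6, -0.1, -0.5]
grip_width: 27.7
```

```bash
python3 to.py 562.5 70.8 17 -178.3
```

```text
t 21.28 pos [564.2  70.9  16.8] rpy [-179.97    0.35 -178.08] F [-0.6 -0.1 -0.5] w 27.7
shift units [ 0.08 -0.   -0.01] turn units [-0.01  0.09  0.05]
```

Call:
step_arm(
  moves=[0, 0, 0, 0, 0, 0, 1, 0, 0, 0.005, 0, 0, 0, 1, 0, 0, 0.01, 0, 0, 0, 1, 0, 0, 0.01, 0, 0, 0, 1, 0, 0, 0.01, 0, 0, 0, 1],
)

```text
time: 21.7
tool_pos: [564.1, 70.9, 16.3]
tcp_rot: [-3.141, 0.006, -3.108]
contact_force: [-0.9, 1.0, 3.2]
grip_width: 15.1
```

```bash
python3 to.py 562.5 70.8 17 -178.3
python3 - <<'E'
from h import *
cv2.imwrite('pics/w9.png',capture('wrist')[:,:,::-1])
E
```

```text
t 21.7 pos [564.1  70.9  16.3] rpy [-179.97    0.34 -178.08] F [-0.9  1.   3.2] w 15.1
shift units [ 0.08 -0.   -0.03] turn units [-0.01  0.09  0.05]
```

View pics/w9.png

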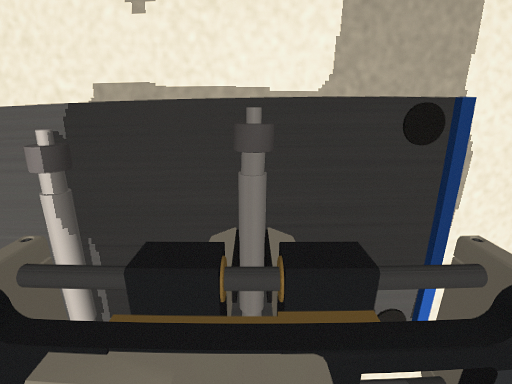

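Call:
step_arm(
  moves=[0, 0, -0.1, 0, 0, 0, 1, 0, 0, -0.3, 0, 0, 0, 1, 0, 0, -0.5, 0, 0, 0, 1, 0, 0, 0, 0, 0, 0, 1],
)

```text
time: 22.08
tool_pos: [562.9, 71.0, 34.3]
tcp_rot: [-3.141, 0.003, -3.108]
contact_force: [1.2, 0.5, -2.6]
grip_width: 15.0
```

```bash
python3 to.py 540 -333 85 -180
python3 - <<'E'
from h import *
cv2.imwrite('pics/w10.png',capture('wrist')[:,:,::-1])
E
```

```text
t 22.08 pos [562.9  71.   34.3] rpy [-1.7998e+02  1.5000e-01 -1.7808e+02] F [ 1.2  0.5 -2.6] w 15.0
shift units [  1.81 -20.15  -2.54] turn units [-0.    0.04  0.48]
```

View pics/w10.png

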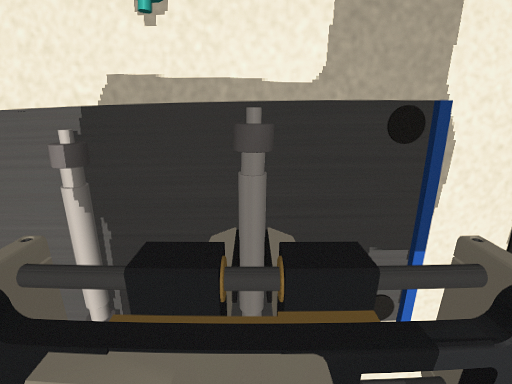

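Call:
step_arm(
  moves=[0, 0, -0.6, 0, 0, 0, 1, 0, 0, -0.9, 0, 0, 0, 1, 0, 0, -0.9, 0, 0, 0, 1, 0, 0, -0.6, 0, 0, 0, 1],
)

```text
time: 22.47
tool_pos: [559.5, 71.0, 92.1]
tcp_rot: [3.141, -0.007, -3.108]
contact_force: [0.2, -0.5, -2.2]
grip_width: 14.9
```

```bash
python3 to.py 540 -333 95 -180
python3 - <<'E'
from h import *
print(onz('top',[[326,122],[309,122],[326,140],[343,118]],100).round(0),onz('top',[[326,142]],20).round(0))
print('tray corners',onz('top',[[356,173],[401,172],[404,247],[358,248]],26).round(1))
E
```

```text
t 22.47 pos [559.5  71.   92.1] rpy [ 179.99   -0.38 -178.09] F [ 0.2 -0.5 -2.2] w 14.9
shift units [  1.65 -20.16  -0.14] turn units [ 0.   -0.1   0.48]
[[ 763. -188.  100.]
 [ 764. -143.  100.]
 [ 714. -186.  100.]
 [ 774. -233.  100.]] [[ 733. -199.   20.]]
tray corners [[ 641.8 -277.3   26. ]
 [ 643.5 -401.6   26. ]
 [ 438.2 -395.    26. ]
 [ 436.7 -272.2   26. ]]
```

Call:
step_arm(
  moves=[0.1, -1, -0.06, 0, -0.02, 0.1, 1, 0.1, -1, -0.06, 0, -0.02, 0.1, 1, 0.1, -1, -0.06, 0, -0.02, 0.1, 1, 0.1, -1, -0.06, 0, -0.02, 0.1, 1, 0.1, -1, -0.06, 0, -0.02, 0.1, 1, 0.1, -1, -0.06, 0, -0.02, 0.1, 1, 0.1, -1, -0.06, 0, -0.02, 0.1, 1, 0.1, -1, -0.06, 0, -0.02, 0.1, 1],
)

```text
time: 23.13
tool_pos: [545.5, -90.9, 105.2]
tcp_rot: [3.14, 0.011, 3.124]
contact_force: [0.6, 0.9, -2.2]
grip_width: 15.0
```

```bash
python3 to.py 540 -335 95 178.5
```

```text
t 23.13 pos [545.5 -90.9 105.2] rpy [179.92   0.62 178.99] F [ 0.6  0.9 -2.2] w 15.0
shift units [  0.07 -12.21   0.49] turn units [0.02 0.15 0.12]
```

Call:
step_arm(
  moves=[0, -1, 0, 0, 0, 0, 1, 0, -1, 0, 0, 0, 0, 1, 0, -1, 0, 0, 0, 0, 1, 0, -1, 0, 0, 0, 0, 1, 0, -1, 0, 0, 0, 0, 1, 0, -1, 0, 0, 0, 0, 1, 0, -1, 0, 0, 0, 0, 1, 0, -1, 0, 0, 0, 0, 1],
)

```text
time: 23.8
tool_pos: [539.6, -258.4, 104.2]
tcp_rot: [3.139, 0.008, 3.123]
contact_force: [0.6, -0.7, -2.7]
grip_width: 15.2
```

Call:
step_arm(
  moves=[0, -1, 0, 0, 0, 0, 1, 0, -1, 0, 0, 0, 0, 1, 0, -1, 0, 0, 0, 0, 1, 0, -0.6, 0, 0, 0, 0, 1, 0, 0, 0, 0, 0, 0, 1],
)

```text
time: 24.22
tool_pos: [536.3, -337.3, 102.6]
tcp_rot: [3.139, 0.007, 3.12]
contact_force: [-0.1, -0.2, -2.8]
grip_width: 15.1
```

```bash
python3 to.py 540 -335 70 178.5
python3 - <<'E'
from h import *
cv2.imwrite('pics/w11.png',capture('wrist')[:,:,::-1])
E
```

```text
t 24.22 pos [ 536.3 -337.3  102.6] rpy [179.83   0.38 178.74] F [-0.1 -0.2 -2.8] w 15.1
shift units [-0.17  0.11  1.63] turn units [0.04 0.1  0.06]
```

View pics/w11.png

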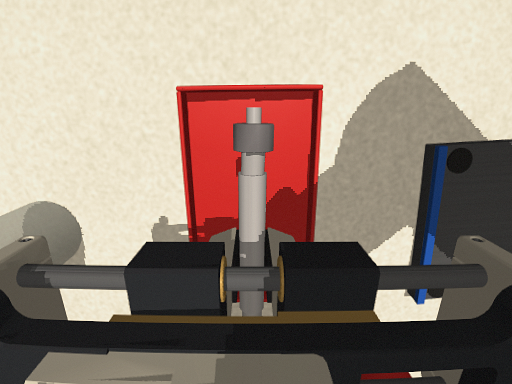

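Run:
```python
from h import *
print(onz('wrist',[[178,89],[322,86],[188,240],[311,240]],26).round(1))
```

```text
[[ 436.7 -392.8   26. ]
 [ 436.9 -275.5   26. ]
 [ 572.1 -396.6   26. ]
 [ 574.9 -278.7   26. ]]
```

Call:
step_arm(
  moves=[-0.13, 0, 0.8, 0.02, 0.1, 0.06, 1, -0.13, 0, 0.8, 0, 0, 0, 1, 0, 0, 0.8, 0, 0, 0, 1, 0, 0, 0.7, 0, 0, 0, 1, 0, 0, 0.4, 0, 0, 0, 1, 0, 0, 0.2, 0, 0, 0, 1],
)

```text
time: 24.77
tool_pos: [543.3, -328.8, 27.4]
tcp_rot: [3.137, 0.0, 3.119]
contact_force: [-0.1, -0.5, -3.0]
grip_width: 15.1
```

```bash
python3 to.py 541.5 -337 6 178.5
```

```text
t 24.77 pos [ 543.3 -328.8   27.4] rpy [1.7975e+02 2.0000e-02 1.7870e+02] F [-0.1 -0.5 -3. ] w 15.1
shift units [ 0.08 -0.41  1.07] turn units [0.06 0.   0.05]
```

Call:
step_arm(
  moves=[0.08, -0.4, 0.3, 0.06, 0, 0, 1, 0, -0.1, 0.3, 0, 0, 0, 1, 0, -0.05, 0.25, 0, 0, 0, 1, 0, -0.03, 0.08, 0, 0, 0, 1],
)

```text
time: 25.1
tool_pos: [542.0, -339.7, 8.1]
tcp_rot: [-3.141, 0.001, 3.121]
contact_force: [-0.0, 0.1, -2.2]
grip_width: 15.0
```

```bash
python3 to.py 541.5 -337 5 178.5
```

```text
t 25.1 pos [ 542.  -339.7    8.1] rpy [-1.7998e+02  5.0000e-02  1.7882e+02] F [-0.   0.1 -2.2] w 15.0
shift units [0.03 0.14 0.16] turn units [-0.    0.01  0.08]
```

Call:
step_arm(
  moves=[0, 0.1, 0.1, 0, 0, 0, 1, 0, 0, 0.05, 0, 0, 0, 1],
)

```text
time: 25.27
tool_pos: [542.1, -338.2, 5.1]
tcp_rot: [-3.141, 0.001, 3.12]
contact_force: [-0.1, -0.4, -2.8]
grip_width: 15.3
```

Call:
step_arm(
  moves=[0, 0, 0.04, 0, 0, 0, 1],
)

```text
time: 25.35
tool_pos: [542.3, -338.4, 4.5]
tcp_rot: [-3.141, 0.002, 3.12]
contact_force: [-0.0, -0.2, -1.8]
grip_width: 15.4
```

Call:
step_arm(
  moves=[0, 0, 0, 0, 0, 0, 0.3, 0, 0, 0, 0, 0, 0, 0.3, 0, 0, 0, 0, 0, 0, 0.3, 0, 0, 0, 0, 0, 0, 0.3],
)

```text
time: 25.68
tool_pos: [543.5, -339.3, 6.6]
tcp_rot: [-3.138, 0.005, 3.12]
contact_force: [-0.2, 0.4, 0.0]
grip_width: 31.8
```

Call:
step_arm(
  moves=[0, 0, -0.3, 0, 0, 0, 0.3, 0, 0, -1, 0, 0, 0, 0.3, 0, 0, -1, 0, 0, 0, 0.3, 0, 0, -1, 0, 0, 0, 0.3, 0, 0, -1, 0, 0, 0, 0.3, 0, 0, -1, 0, 0, 0, 0.3, 0, 0, -1, 0, 0, 0, 0.3, 0, 0, 0, 0, 0, 0, 0.3],
)

```text
time: 26.35
tool_pos: [542.9, -338.7, 141.8]
tcp_rot: [-3.137, 0.006, 3.12]
contact_force: [-0.2, -0.9, 0.6]
grip_width: 32.2
```

```bash
python3 to.py 440 -330 150 178.5
python3 - <<'E'
from h import *
for n in('top','scene','wrist'):cv2.imwrite(f'pics/{n}9.png',capture(n)[:,:,::-1])
E
```

```text
t 26.35 pos [ 542.9 -338.7  141.8] rpy [-179.76    0.36  178.77] F [-0.2 -0.9  0.6] w 32.2
shift units [ 5.15  0.32 -0.44] turn units [-0.06  0.09  0.07]
```

View pics/scene9.png

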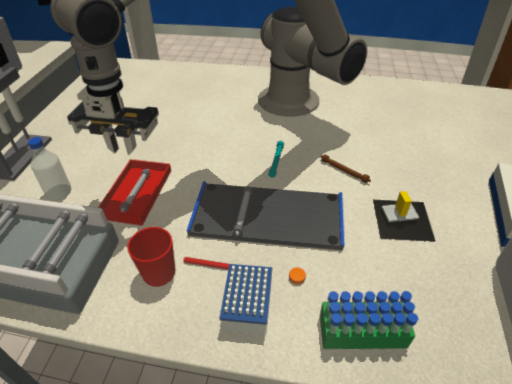

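View pics/top9.png

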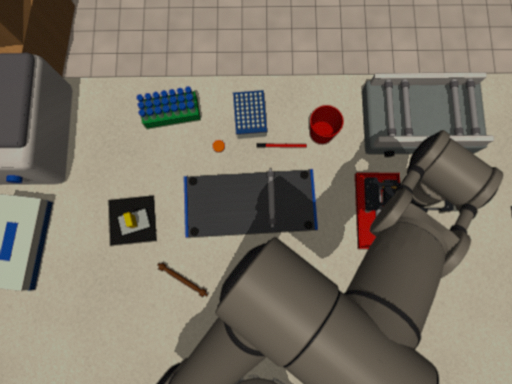

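View pics/wrist9.png

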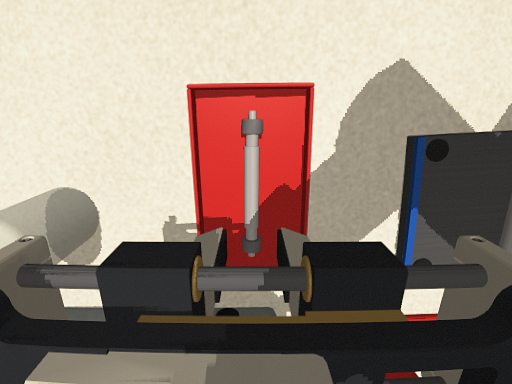

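Run:
```python
from h import *
print(onz('top',[[270,170],[273,228]],27).round(1))
a,b=cv2.imread('pics/scene0.png'),cv2.imread('pics/scene9.png')
d=cv2.absdiff(a,b).max(2)
for n,(x0,y0,x1,y1) in dict(beaker=(125,225,178,288),markerbox=(180,255,275,325),cap=(285,263,310,288),presser=(370,190,437,243),rack=(0,195,118,310),green=(318,288,418,350)).items(): print(n,(d[y0:y1,x0:x1]>40).sum())
print(get_obs()['time'])
close_job()
```

```text
[[652.3 -40.3  27. ]
 [492.  -46.3  27. ]]
beaker 109
markerbox 0
cap 0
presser 37
rack 391
green 0
26.5
the job is handed in; nothing more can be done
```

I rolled both spindles one full turn and handed the job in at 26.5 s of the 72 s allowed. The bent spindle is in the red tray, the true one is on the plate, and the presser is back on its mat.

- **Bent spindle:** it is the one that started nearer the mat (called spindle A here; the pictures don't show which listed name it has). The presser first touched it about 2.5 mm lower than a true barrel, and rose and fell 5 mm as it turned. It rolled about 69 mm, from y ≈ 139.5 to 70.5.
- **True spindle:** its contact height stayed level within about 0.3 mm while bearing down. It rolled about 68 mm, from y ≈ -110.5 to -43.
- **Pressing force:** it read about 1 to 6 N throughout, with a sensor noise of about 1 N. On the bent spindle it fell to about 1 N at one point, roughly 7 mm into the roll, but the presser kept contact by the height estimate.
- **Final pictures:** the bent spindle lies flat inside the tray, the true one lies on the plate at y ≈ -43, and the presser stands upright on the mat.
- **Bystanders:** the cap, marker and tip box show no pixel change. The areas around the beaker and the rack show small differences. I think these are shadows from the arm, which was parked nearby, because both look unmoved, but I did not measure them separately.
- **Grip reading:** on the 16 mm barrel the gripper read 15.1 mm. I lowered it and gripped again, it read the same, and the spindle was carried without slipping.

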